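Make up a fluid-tap kit and a skin-scrape kit

ROBOT

A 6-joint arm with a two-finger parallel gripper is mounted at the origin on a cart in front of the work surface, level with it; the furniture and walls round the work are solid. World frame = base frame: x ahead of the robot, y to its left, z up, the work surface at z = 0. Lengths are in m, angles in rad, forces in N, time in s.
With the tool pointing down it reaches from about 0.225 to 0.725 m from the base axis. Payload 3.1 kg.
Tool frame: the origin (TCP) lies at the very end of the fingers, on their centre line; the grasp point (between the pads) lies 19 mm behind it; x points along the fingers, y is the direction in which the jaws open and shut, and the axes are right-handed (so a half turn about x gives the same grasp; the last joint's range is limited). The gripper opens to 85 mm and grips with 20 to 120 N. Pads are 22 mm wide; open, the fingers measure 114 mm over their backs; the gripper's body (76 mm by 85 mm) begins 54 mm behind the grasp point. The pads swing forward as they close: fully open they stand 13 mm farther back than shut.
Start: joints at [-1.451, 0.048, 0.099, 1.622, 0, 1.443], TCP at [0.129, -0.509, 0.231] pointing down, gripper open.
Joint ranges: [-2.91, 2.91], [-0.99, 1.94], [-1.21, 1.42], [-2.12, 2.29], [-1.49, 1.47], [-3.14, 3.14]. Speed limits (rad/s): [2.79, 2.79, 3.14, 3.14, 3.14, 3.14].

INTERFACE

Orientations are given as [roll, pitch, yaw] about the fixed x, y, z axes, in that order (R = Rz(yaw) Ry(pitch) Rx(roll)).
In Python, from station import ctrl gives the robot as it stands.
- The arm moves only by the shell command python3 -m jog 'ROWS' [FORCE]. ROWS is a JSON object of lists of equal length, an entry for each row: "xyz": the shift along the tool's x, y, z in mm, a list of three; "twist": the turn, a rotation vector about the tool's x, y, z in degrees, a list of three; "hand": the finger opening in mm, from 0 to 85.4. A call has 1 to 20 rows; each row shifts and turns the commanded pose from where the row before left it, along the tool's axes as they then stand; what a row does not reach is not made up. A row lasts 1/10 s, in which the tool goes at most 50 mm and 8.59 degrees, less where a joint would pass 70% of its speed; a pose out of reach is approached as far as the arm can. A call with a gripper value outside its range is refused whole. The fingers move at their own pace and stop on an object; FORCE is the grip in N (left out, the last holds). Time passes only in rows, so rows that do not move let the fingers close. It gives the time, the measured TCP pose, the force and the opening at its end, in the units of the state.
- ctrl.observe(): the state, without advancing time (a new reading comes with each control period).
- ctrl.get_image(name): name is "side" or "top"; returns the picture (420x560x3 uint8, red, green, blue); there is no depth.
- ctrl.camera_model(name): a dict with "camera_matrix" (3x3 intrinsics, pixels), "extrinsics" (4x4, takes a point from world to camera coordinates). Camera axes: x right, y down, z forward; pixel columns grow to the right and rows downward; lengths in m; the calibration is good to about 2 mm. A picture is of the moment at which its call begins. camera_model takes no time and is no camera call.
- ctrl.sign_off(): hands the job in, once; it reports no verdict.
The state is a dict: "time_s": time; "joint_positions": joint angles; "qd": joint speeds; "effort": joint torques, N m; "tcp_pos": TCP position; "orientation": TCP orientation; "ft_force": force on the tool from outside, world axes, zero at the start; "wrist_torque": the same for the moment, N m; "opening": opening from 0.0 (shut) to 1.0 (fully open).
Only numpy, scipy, OpenCV 4.12 (cv2) and the standard library are available. Lean on these libraries where they do the work, as an engineer would, in place of code of your own. Each camera call takes 0.05 s, during which the arm holds its last target. There are 200 camera calls.

TASK

Make up the two sampling kits from the stock on the bench, each thing in the pocket shaped for it. The fluid-tap kit, in the narrower grey tray, gets the capped syringe lying in its long trough and the small vial standing in its round cup; the skin-scrape kit, in the wider grey tray, gets the forceps lying in its long trough, the immersion-oil bottle standing in its round cup and the box of cover glasses standing in its square nest. Set the glass things down without dropping them, and leave the spare stock (tape roll, tall white dropper bottle, slim carton) where it is.

Things in the scene. Friction and masses are not known exactly. Their poses are not given: they have to be found in the camera images.
- tap_tray: Narrower grey kit tray, fixed, 172 x 108 mm: a trough, one round cup, a paper label. Origin: underside centre, on the bench; x along the trough. Trough: inner 152 x 36 mm, centre (0, +33) mm, walls 11 mm high, cut away for |x| < 26 mm so fingers reach its floor (free 33 mm each side of its centre line). Cup: inner dia. 40, centre (+46, -25), rim 13 mm high. All floors at z = 3 mm.
- skin_tray: Wider grey kit tray, fixed, 172 x 142 mm: a trough, a round cup, a square nest. Origin: underside centre, on the bench; x along the trough. Trough: like the other tray's (same size and finger gaps), centre (0, +50) mm. Cup: inner dia. 48, centre (+44, -28). Nest: inner 62 (x) x 66 (y), centre (-42, -28). Their rims 13 mm high, all floors at z = 3 mm.
- syringe: Capped 5 ml syringe lying on the stock tray (steel, 22 mm rim), 136 x 16 x 14 mm, 20 g. Origin: underside, mid-length; x along it. Grip the 14 mm barrel at the middle, across x, tips near the tray's floor; at least 25 mm free on either side. May point either way in the trough.
- forceps: Steel forceps (tweezers) lying on the stock tray, 130 x 16 x 9 mm, 25 g. Origin: underside, mid-length; x along it. Grip at the middle, across x (16 mm wide), tips near the tray's floor; at least 25 mm free on either side. May point either way in the trough.
- vial: Small amber vial with a white cap, standing, diameter 23 mm, 32 mm high (cap diameter 20 mm from 22 mm up), 30 g. Origin: centre of its underside; z up.
- oil_bottle: Amber immersion-oil bottle with black dropper top, standing, 31 mm wide up to 47 mm (round body), then a 20 mm top, 76 mm high, 50 g. Origin: centre of its underside; z up.
- cover_glass_box: Small box of cover glasses, standing, 46 (x) x 50 (y) x 58 (z) mm, 85 g. Origin: centre of its underside; z up. It fits the square nest with its sides parallel to the nest's, any way round.
- tape_roll: Spare stock, to be left where it is: roll of paper tape lying flat on the stock tray, diameter 54 mm, 18 mm high. Origin: centre of its underside.
- dropper_bottle: Spare stock, to be left where it is: tall white squeeze dropper bottle with a pointed top, diameter 30 mm, 100 mm high. Origin: centre of its underside.
- slim_carton: Spare stock, to be left where it is: slim standing carton, 26 x 36 x 86 mm. Origin: centre of its underside.
Things that resemble listed ones, but are neither listed nor needed, are in the scene too. What is shaped like the oil_bottle but yellow is not meant.

How it is judged:
By the outcome, as a careful person would: the job done as asked, in the order asked, and still so for the second after the job is handed in, with the robot touching nothing.
It also fails if it takes over 134 s, if anything falls off the work surface, if the arm or the gripper's body presses on something with over 40 N, if the wrist force passes 120 N, or if a joint passes its speed limit or range.

## Working session

There is one attempt and no reset: what is moved stays moved. The work goes in short steps, Python scripts to look and compute and a shell command to move; the robot and the scene stay as the last step left them, time stands still between calls to the robot, and variables do not carry over. Pictures are saved under pics/ and viewed, about 12 in all and at most 16, crops included, and the job is handed in when it is done.

```bash
ls; mkdir -p pics; python3 - <<'E'
from station import ctrl
import cv2,numpy as np
np.set_printoptions(precision=4,suppress=True)
print(ctrl.observe())
for n in("side","top"):
    im=ctrl.get_image(n); cv2.imwrite(f"pics/{n}0.png",im[:,:,::-1])
    m=ctrl.camera_model(n); print(n,np.array(m["camera_matrix"]),np.array(m["extrinsics"]))
    b=cv2.resize(im[:,:,::-1],(800,600),interpolation=cv2.INTER_CUBIC); cv2.imwrite(f"pics/{n}0b.png",b)
E
```

```text
pics
{'time_s': 0.0, 'joint_positions': array([-1.4508,  0.0487,  0.0976,  1.622 ,  0.    ,  1.443 ]), 'qd': array([-0.0001,  0.0003, -0.    ,  0.0005, -0.0014, -0.0011]), 'effort': array([  0.0003, -33.8785,  32.0015,   0.0203,  -0.    ,  -0.    ]), 'tcp_pos': array([ 0.1287, -0.5084,  0.2301]), 'orientation': array([-1.709 ,  1.5685,  1.6803]), 'ft_force': array([ 1.1971, -0.0054,  0.7872]), 'wrist_torque': array([-0.028 ,  0.0283,  0.0017]), 'opening': 1.0029341906013791}
side [[409.907    0.     279.1122]
 [  0.     409.907  211.3747]
 [  0.       0.       1.    ]] [[-0.8506 -0.5258  0.0055  0.5014]
 [-0.2758  0.4372 -0.856   0.1926]
 [ 0.4476 -0.7297 -0.5169  0.6336]
 [ 0.      0.      0.      1.    ]]
top [[450.9234   0.     285.3683]
 [  0.     450.9234 206.2916]
 [  0.       0.       1.    ]] [[ 0.0239 -0.9997  0.0018 -0.0003]
 [-0.9946 -0.0239 -0.1012  0.5803]
 [ 0.1012  0.0006 -0.9949  1.1219]
 [ 0.      0.      0.      1.    ]]
```

View pics/top0b.png

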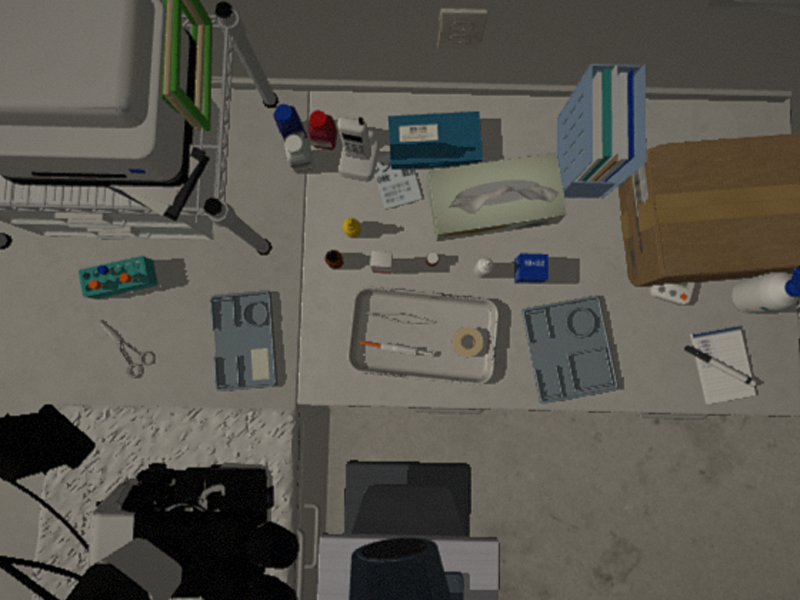

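View pics/side0b.png

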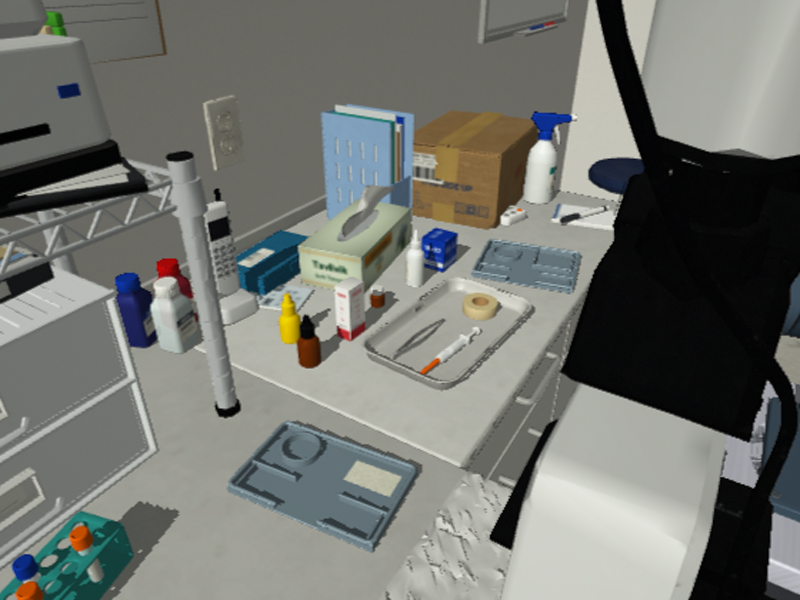

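The top view shows the tap tray at about (243,340) and the skin tray at (570,348), with the steel stock tray between them. The row behind it is oil bottle (334,259), carton (381,262), vial (432,259), dropper (484,267) and blue box (531,267). The yellow decoy is at (352,227). The side view shows the same things, plus a shelf post standing near (228,408).

```bash
python3 - <<'E'
import cv2
def crop(n,c0,r0,w,h,s,o):
    im=cv2.imread(f"pics/{n}0.png")[r0:r0+h,c0:c0+w]
    b=cv2.resize(im,None,fx=s,fy=s,interpolation=cv2.INTER_CUBIC)
    b=cv2.convertScaleAbs(b,alpha=1.4)
    for c in range((c0+9)//10*10,c0+w,10):
        L=12 if c%50==0 else 5; cv2.line(b,(int((c-c0+.5)*s),0),(int((c-c0+.5)*s),L),(0,255,255),1)
        if c%50==0: cv2.putText(b,str(c),(int((c-c0+.5)*s)+2,12),0,.4,(0,255,255),1)
    for r in range((r0+9)//10*10,r0+h,10):
        L=12 if r%50==0 else 5; cv2.line(b,(0,int((r-r0+.5)*s)),(L,int((r-r0+.5)*s)),(0,255,255),1)
        if r%50==0: cv2.putText(b,str(r),(2,int((r-r0+.5)*s)-2),0,.4,(0,255,255),1)
    cv2.imwrite(o,b)
crop("top",140,155,160,125,4.8,"pics/t1.png")
crop("top",280,155,160,125,4.8,"pics/t2.png")
crop("side",155,155,200,150,4,"pics/s1.png")
crop("side",155,285,140,105,5,"pics/s2.png")
E
```

```text
(no output)
```

View pics/t1.png

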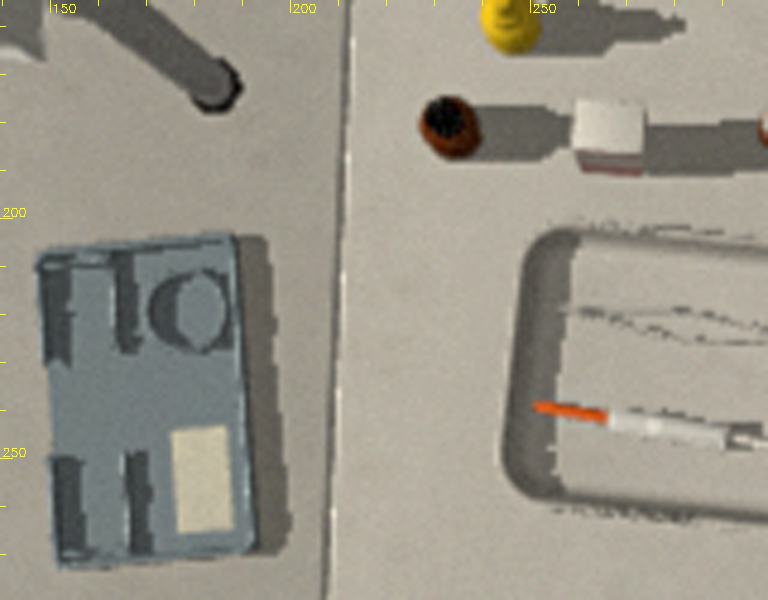

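View pics/t2.png

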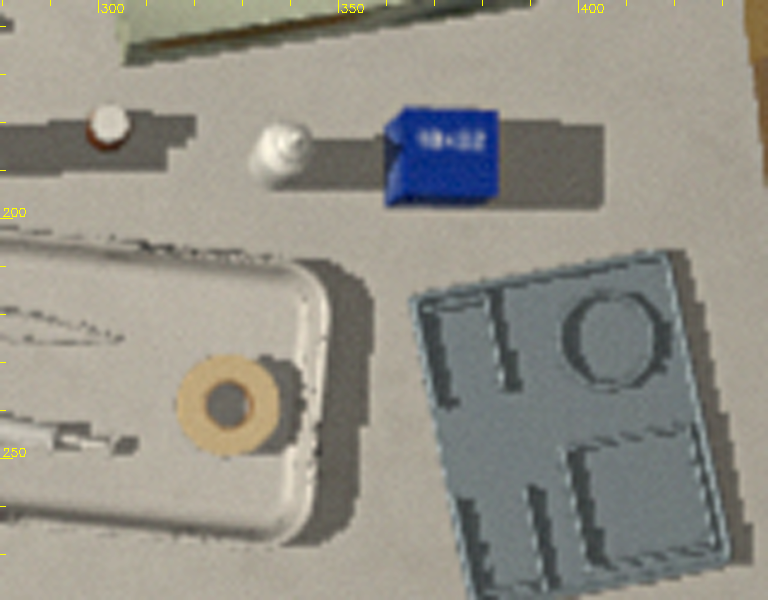

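View pics/s1.png

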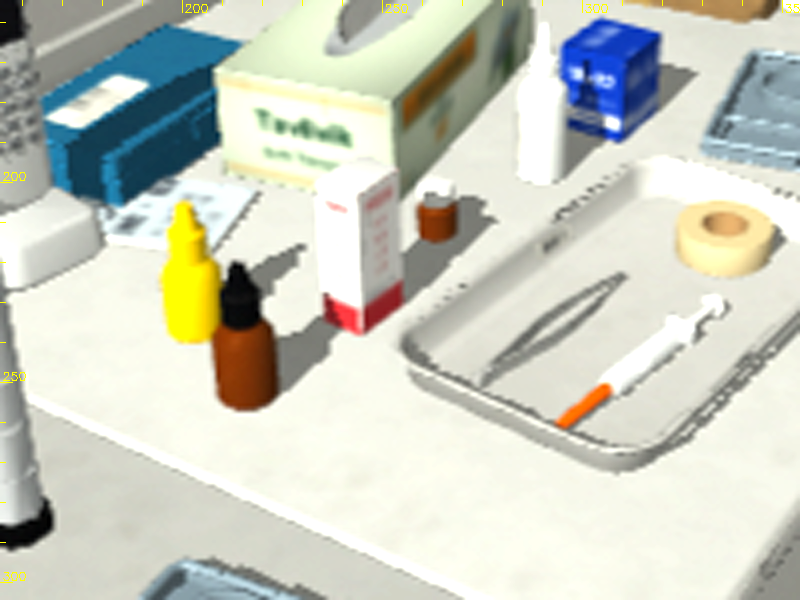

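View pics/s2.png

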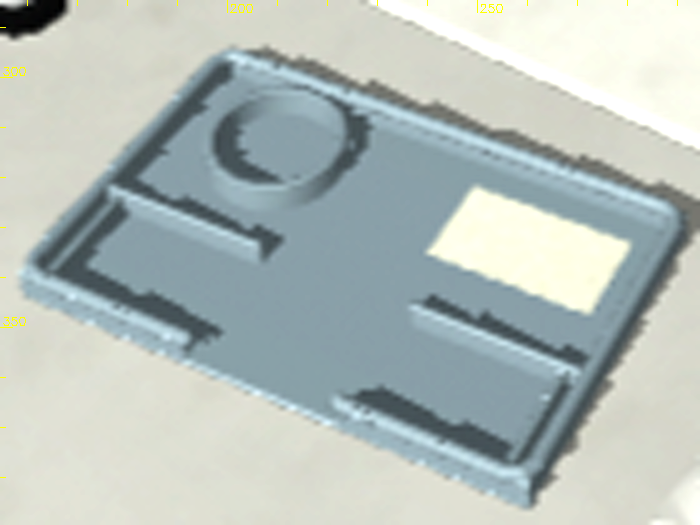

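Crops t1, t2, s1 and s2 show the tray corners, cups and object outlines clearly. Next I'll triangulate the paired points.

```bash
cat > geo.py <<'E'
import numpy as np,cv2
from station import ctrl
np.set_printoptions(precision=4,suppress=True)
M={n:ctrl.camera_model(n) for n in("side","top")}
K={n:np.array(M[n]["camera_matrix"]) for n in M}; E={n:np.array(M[n]["extrinsics"]) for n in M}
P={n:K[n]@E[n][:3] for n in M}
def c(p,s,o): return np.array([p[0]/s+o[0]-.5,p[1]/s+o[1]-.5])
t1=lambda *p:c(p,4.8,(140,155)); t2=lambda *p:c(p,4.8,(280,155))
s1=lambda *p:c(p,4,(155,155)); s2=lambda *p:c(p,5,(155,285))
b=lambda *p:c(p,800/560,(0,0))
def tri(t,s):
    X=cv2.triangulatePoints(P["top"],P["side"],t.reshape(2,1),s.reshape(2,1)).ravel(); X=X[:3]/X[3]
    return X, np.linalg.norm(proj("top",X)-t), np.linalg.norm(proj("side",X)-s)
def proj(n,X):
    q=P[n]@np.append(X,1); return q[:2]/q[2]
def onz(n,p,z):
    R,t=E[n][:3,:3],E[n][:3,3]; C=-R.T@t; d=R.T@np.linalg.solve(K[n],np.append(p,1)); return C+d*(z-C[2])/d[2]
E
python3 - <<'E'
from geo import *
D={"tapFR":(t1(238,235),s2(228,52)),"tapFL":(t1(38,257),s2(25,272)),"tapNL":(t1(58,570),s2(532,478)),"tapNR":(t1(258,550),s2(682,210)),
"tap lab FL":(t1(170,430),s2(475,185)),"tap lab NR":(t1(234,530),s2(590,313)),"tap cup":(t1(193,311),s2(290,138)),
"oil top":(t1(446,117),s1(237,266)),"vial cap":(t2(110,123),s1(440,183)),
"box top FR":(t2(498,110),s1(600,20)),"box NR":(t2(498,197),s1(660,38)),"box NL":(t2(403,197),s1(625,58)),"box FL":(t2(403,108),s1(562,40)),
"syr cap":(t1(533,405),s1(558,426)),"syr orange/barrel":(t1(608,417),s1(608,388)),"syr end":(t2(135,445),s1(715,302)),
"for L":(t1(570,312),s1(484,380)),"for R":(t2(122,338),s1(624,275)),"tape":(t2(228,405),s1(727,223)),
"skinFL":(t2(412,298),b(486,240)),"skinFR":(t2(668,252),b(0,0)),
"skinNR":(t2(730,560),b(580,250)),"skinNL":(t2(472,603),b(573,290)),"skin FL2":(t2(412,298),b(474,265)),"skin FR2":(t2(668,252),b(487,239))}
for k,(a,s) in D.items():
    X,e,f=tri(a,s); print(k,X,"err %.1f %.1f"%(e,f))
for n in E: print(n,-E[n][:3,:3].T@E[n][:3,3])
print("post foot",onz("top",t1(215,85),0), "seam",onz("top",t1(345,100),0))
E
```

```text
tapFR [0.584  0.2648 0.0057] err 0.0 0.1
tapFL [0.5693 0.3718 0.0088] err 0.1 0.3
tapNL [0.4016 0.3514 0.0097] err 0.1 0.3
tapNR [0.4153 0.246  0.0082] err 0.2 0.4
tap lab FL [0.4723 0.2885 0.0265] err 2.3 4.7
tap lab NR [ 0.4284  0.2685 -0.025 ] err 1.9 3.8
tap cup [0.5409 0.2862 0.0067] err 0.5 0.9
oil top [0.6422 0.1471 0.0716] err 0.7 1.1
vial cap [ 0.6477 -0.029   0.0311] err 0.3 0.5
box top FR [ 0.656  -0.2313  0.0536] err 0.3 0.3
box NR [ 0.611  -0.2314  0.0516] err 0.1 0.1
box NL [ 0.6093 -0.1805  0.0582] err 0.2 0.2
box FL [ 0.6551 -0.1804  0.0592] err 0.2 0.2
syr cap [0.4949 0.1011 0.0074] err 0.3 0.5
syr orange/barrel [0.4896 0.0607 0.0063] err 0.3 0.4
syr end [ 0.4791 -0.0462  0.0001] err 0.5 0.8
for L [0.5465 0.0833 0.0029] err 0.0 0.1
for R [ 0.5342 -0.0389  0.0027] err 0.5 0.7
tape [ 0.4993 -0.0952  0.0185] err 0.3 0.4
skinFL [ 0.547  -0.1853  0.077 ] err 3.4 4.2
skinFR [0.6928 0.0796 0.6161] err 226.6 236.4
skinNR [ 0.4236 -0.3627  0.0167] err 0.3 0.4
skinNL [ 0.3953 -0.2288  0.0057] err 1.1 1.4
skin FL2 [ 0.5583 -0.1923  0.0231] err 0.4 0.5
skin FR2 [ 0.5912 -0.332   0.009 ] err 1.0 1.2
side [0.196  0.6417 0.4896]
top [0.4636 0.0129 1.1749]
post foot [0.6671 0.2823 0.    ] seam [0.6605 0.2106 0.    ]
```

The triangulated points fit the given sizes, and everything stands on z≈0. One more pass fits the skin tray and the neighbouring obstacles, and works out the tool axes.

```bash
cat >> geo.py <<'E'
from scipy.spatial.transform import Rotation as Ro
from scipy.optimize import least_squares
def rot(a): return np.array([[np.cos(a),-np.sin(a)],[np.sin(a),np.cos(a)]])
def fit(pts,x0):  # pts: (cam,pixel,local xyz)
    f=lambda q:np.concatenate([proj(n,np.append(q[:2]+rot(q[2])@np.array(l[:2]),l[2]))-p for n,p,l in pts])
    r=least_squares(f,x0,loss="soft_l1"); return r.x,np.abs(r.fun).max()
def delta(xyz):  # world target -> shift in tool axes, mm, from measured pose
    s=ctrl.observe(); R=Ro.from_euler("xyz",s["orientation"]).as_matrix()
    return 1e3*R.T@(np.array(xyz)-s["tcp_pos"])
def jaw():
    s=ctrl.observe(); R=Ro.from_euler("xyz",s["orientation"]).as_matrix(); return R
E
python3 - <<'E'
from geo import *
z=.011
sk=[("top",t2(412,298),(.086,.071,z)),("top",t2(668,252),(.086,-.071,z)),("top",t2(730,562),(-.086,-.071,z)),("top",t2(472,604),(-.086,.071,z)),("top",t2(615,338),(.044,-.028,.013))]
q,e=fit(sk,[.48,-.28,.19]);print("skin",q,np.degrees(q[2]),e)
for k,l in (("trough",(0,.05)),("cup",(.044,-.028)),("nest",(-.042,-.028))): print(k,q[:2]+rot(q[2])@np.array(l))
tp=[("top",t1(238,235),(.086,-.054,z)),("top",t1(38,257),(.086,.054,z)),("top",t1(58,570),(-.086,.054,z)),("top",t1(258,550),(-.086,-.054,z)),("top",t1(193,311),(.046,-.025,.013)),
("side",s2(228,52),(.086,-.054,z)),("side",s2(25,272),(.086,.054,z)),("side",s2(532,478),(-.086,.054,z)),("side",s2(682,210),(-.086,-.054,z)),("side",s2(290,138),(.046,-.025,.013))]
q,e=fit(tp,[.49,.3,.12]);print("tap",q,np.degrees(q[2]),e)
for k,l in (("trough",(0,.033)),("cup",(.046,-.025))): print(k,q[:2]+rot(q[2])@np.array(l))
bx=[("top",t2(498,110),(.023,-.025,.058)),("top",t2(498,197),(-.023,-.025,.058)),("top",t2(403,197),(-.023,.025,.058)),("top",t2(403,108),(.023,.025,.058)),
("side",s1(600,20),(.023,-.025,.058)),("side",s1(660,38),(-.023,-.025,.058)),("side",s1(625,58),(-.023,.025,.058)),("side",s1(562,40),(.023,.025,.058))]
q,e=fit(bx,[.63,-.2,0]);print("box",q,np.degrees(q[2]),e)
print("carton",onz("top",t1(608,128),.086),tri(t1(608,128),s1(355,172)))
print("dropper",tri(t2(293,145),s1(543,25)), onz("side",s1(541,180),0))
print("tissue FLtop",tri(t2(118,30),s1(390,105))[0],"low corner top",onz("top",t2(128,60),0), onz("side",s1(385,195),0))
print("yellow",tri(t1(508,5),s1(183,205)))
print("oil base side",onz("side",s1(246,400),0), "oil body top(z47)",onz("top",t1(451,128),.03), "vial base side", onz("side",s1(437,235),0))
print("syr end side",onz("side",s1(718,300),.01),"top",onz("top",t2(112,441),.01), "cap",onz("top",t1(533,405),.008),onz("side",s1(558,426),.008))
print("stock rim", tri(t1(520,300),s1(405,350))[0])
R=jaw();print(R)
E
```

```text
skin [ 0.4925 -0.28    0.1913] 10.959309249172888 1.467702931577037
trough [ 0.483  -0.2309]
cup [ 0.541  -0.2992]
nest [ 0.4566 -0.3155]
tap [0.4915 0.3087 0.1168] 6.689617710751358 2.3547754924214814
trough [0.4876 0.3414]
cup [0.5401 0.2892]
box [ 0.6324 -0.2051 -0.0005] -0.028118934081354328 1.971083227067595
carton [0.6349 0.0619 0.086 ] (array([0.6357, 0.0623, 0.0847]), np.float64(0.2932304680327713), np.float64(0.427859852371398))
dropper (array([ 0.63  , -0.1175,  0.0989]), np.float64(0.6744509113636432), np.float64(0.8478433300226296)) [ 0.6275 -0.1107  0.    ]
tissue FLtop [ 0.6878 -0.0324  0.0688] low corner top [ 0.6888 -0.0389  0.    ] [ 0.697  -0.0452  0.    ]
yellow (array([0.7017, 0.1172, 0.0716]), np.float64(0.6916325622916294), np.float64(1.0244473132536125))
oil base side [0.6387 0.1562 0.    ] oil body top(z47) [0.6417 0.1483 0.03  ] vial base side [ 0.6454 -0.0236  0.    ]
syr end side [ 0.4743 -0.0342  0.01  ] top [ 0.4795 -0.0338  0.01  ] cap [0.4956 0.1015 0.008 ] [0.4936 0.1015 0.008 ]
stock rim [0.5585 0.1132 0.0331]
[[-0.0003  0.2453 -0.9695]
 [ 0.0022 -0.9695 -0.2453]
 [-1.     -0.0022 -0.0003]]
```

The skin tray fit gives nest (.457,-.316), cup (.541,-.299) and trough (.483,-.231) at yaw 11°. The tap tray has its cup at (.540,.289) and trough at (.488,.341) at yaw 6.7°. The syringe's middle is at (.486,.034), and its axis is about 7.4° off y. I'll go for the syringe first.

```bash
python3 -m jog '{"xyz":[[4,-27.4,-30],[4,-27.4,-30],[4,-27.4,-30],[4,-27.4,-30],[4,-27.4,-30],[4,-27.4,-30],[4,-27.4,-30],[4,-27.4,-30],[4,-27.4,-30],[4,-27.4,-30],[4,-27.4,-30],[4,-27.4,-30],[4,-27.4,-30],[4,-27.4,-30],[4,-27.4,-30],[4,-27.4,-30],[0,0,0],[0,0,0],[0,0,0],[0,0,0]],"twist":[[0,0,0],[0,0,0],[0,0,0],[0,0,0],[0,0,0],[0,0,0],[0,0,0],[0,0,0],[0,0,0],[0,0,0],[0,0,0],[0,0,0],[0,0,0],[0,0,0],[0,0,0],[0,0,0],[-8.5,0,0],[-8.5,0,0],[-8.5,0,0],[-8.5,0,0]],"hand":[34,34,34,34,34,34,34,34,34,34,34,34,34,34,34,34,34,34,34,34]}' 40
python3 -m jog '{"xyz":[[0,0,0],[0,0,0],[0,0,0],[0,0,0],[0,0,0]],"twist":[[-8.5,0,0],[-8.5,0,0],[-8.5,0,0],[-8.5,0,0],[0,0,0]],"hand":[34,34,34,34,34]}'
cat > st.py <<'E'
from geo import *
import sys
s=ctrl.observe(); R=jaw()
print("t %.2f tcp"%s["time_s"],s["tcp_pos"],"jaw deg %.1f tilt %.2f q"%(np.degrees(np.arctan2(R[1,1],R[0,1])),np.degrees(np.arccos(-R[2,0]))),s["joint_positions"],"open mm %.1f F"%(85.4*s["opening"]),s["ft_force"])
if len(sys.argv)>3: print("shift",delta([float(v) for v in sys.argv[1:4]]))
E
python3 st.py .486 .0337 .02
```

```text
time_s: 2.1
tcp_pos: [0.4861, 0.0341, 0.1666]
orientation: [-0.926, 1.569, 3.063]
ft_force: [0.5, -0.1, -0.1]
opening: 0.395
time_s: 2.6
tcp_pos: [0.4862, 0.0338, 0.1667]
orientation: [-1.498, 1.57, 3.078]
ft_force: [0.5, -0.3, 0.8]
opening: 0.4
t 2.60 tcp [0.4862 0.0338 0.1667] jaw deg -7.8 tilt 0.07 q [-0.0683 -0.0539 -0.1307  1.4952 -0.      1.6389] open mm 34.2 F [ 0.4873 -0.3407  0.7753]
shift [146.6879   0.0472   0.1187]
```

```bash
python3 -m jog '{"xyz":[[30,0,0],[30,0,0],[30,0,0],[30,0,0],[20,0,0],[12,0,0],[7,0,0],[0,0,0]],"twist":[[0,0,0],[0,0,0],[0,0,0],[0,0,0],[0,0,0],[0,0,0],[0,0,0],[0,0,0]],"hand":[34,34,34,34,34,34,34,34]}'
python3 - <<'E'
from geo import *
im=ctrl.get_image("side")[:,:,::-1]
cv2.imwrite("pics/a1.png",cv2.resize(im[170:290,230:370],None,fx=4,fy=4,interpolation=cv2.INTER_CUBIC))
E
```

```text
time_s: 3.4
tcp_pos: [0.4861, 0.0338, 0.0078]
orientation: [-1.481, 1.57, 3.095]
ft_force: [0.5, -0.1, -0.6]
opening: 0.397
```

View pics/a1.png

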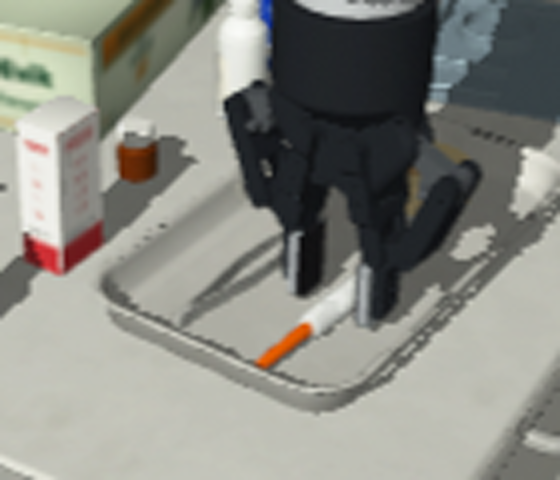

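The picture (a1) shows the fingers straddling the barrel, with the pads at (300,262) and (370,290). I'll close and lift.

```bash
python3 -m jog '{"xyz":[[2,0,0],[0,0,0],[0,0,0],[0,0,0],[0,0,0],[0,0,0],[-10,0,0],[-30,0,0],[-40,0,0],[-40,0,0],[0,0,0]],"twist":[[0,0,0],[0,0,0],[0,0,0],[0,0,0],[0,0,0],[0,0,0],[0,0,0],[0,0,0],[0,0,0],[0,0,0],[0,0,0]],"hand":[20,0,0,0,0,0,0,0,0,0,0]}' 35
python3 st.py .4876 .3414 .12
```

```text
time_s: 4.55
tcp_pos: [0.4903, 0.0336, 0.133]
orientation: [1.64, 1.56, -0.067]
ft_force: [0.8, -0.5, -0.7]
opening: 0.136
t 4.55 tcp [0.4903 0.0336 0.133 ] jaw deg -7.8 tilt 0.62 q [-0.0682 -0.0508 -0.1948  1.4159  0.      1.6387] open mm 11.6 F [ 0.8133 -0.4925 -0.7368]
shift [  12.7037  -44.5869 -304.6157]
```

```bash
python3 -m jog '{"xyz":[[0,-5,-33.8],[0,-5,-33.8],[0,-5,-33.8],[0,-5,-33.8],[0,-5,-33.8],[0,-5,-33.8],[0,-5,-33.8],[0,-5,-33.8],[0,-4.6,-34.2],[0,0,0],[0,0,0],[0,0,0],[0,0,0],[0,0,0],[0,0,0],[0,0,0],[0,0,0],[0,0,0],[0,0,0],[0,0,0]],"twist":[[0,0,0],[0,0,0],[0,0,0],[0,0,0],[0,0,0],[0,0,0],[0,0,0],[0,0,0],[0,0,0],[-8.5,0,0],[-8.5,0,0],[-8.5,0,0],[-8.5,0,0],[-8.5,0,0],[-8.5,0,0],[-8.5,0,0],[-8.5,0,0],[-8.5,0,0],[-8.5,0,0],[-8.5,0,0]],"hand":[0,0,0,0,0,0,0,0,0,0,0,0,0,0,0,0,0,0,0,0]}'
python3 -m jog '{"xyz":[[0,0,0],[0,0,0],[0,0,0]],"twist":[[-8.5,0,0],[-2.5,0,0],[0,0,0]],"hand":[0,0,0]}'
python3 st.py .4876 .3414 .02
```

```text
time_s: 6.55
tcp_pos: [0.4827, 0.3411, 0.125]
orientation: [-2.574, 1.568, -2.643]
ft_force: [-0.2, -0.2, -1.2]
opening: 0.135
time_s: 6.85
tcp_pos: [0.4828, 0.3411, 0.1251]
orientation: [-2.755, 1.568, -2.639]
ft_force: [-0.4, -0.3, 0.7]
opening: 0.137
t 6.85 tcp [0.4828 0.3411 0.1251] jaw deg 96.7 tilt 0.16 q [ 0.5017  0.2247  0.0835  1.4323 -0.      0.385 ] open mm 11.7 F [-0.3911 -0.2768  0.7042]
shift [105.0795  -0.1876   5.0234]
```

```bash
python3 -m jog '{"xyz":[[0,0,5],[30,0,0],[30,0,0],[25,0,0],[10,0,0],[0,0,0]],"twist":[[0,0,0],[0,0,0],[0,0,0],[0,0,0],[0,0,0],[0,0,0]],"hand":[0,0,0,0,0,0]}'
python3 st.py .4876 .3414 .008
python3 - <<'E'
from geo import *
im=ctrl.get_image("side")[:,:,::-1]
cv2.imwrite("pics/a2.png",cv2.resize(im[250:400,140:310],None,fx=4,fy=4,interpolation=cv2.INTER_CUBIC))
E
```

```text
time_s: 7.45
tcp_pos: [0.4871, 0.3412, 0.0289]
orientation: [-2.753, 1.566, -2.637]
ft_force: [-0.2, 0.3, -0.2]
opening: 0.137
t 7.45 tcp [0.4871 0.3412 0.0289] jaw deg 96.7 tilt 0.28 q [ 0.4983  0.2824 -0.0418  1.2514 -0.      0.382 ] open mm 11.7 F [-0.2095  0.2736 -0.2144]
shift [20.922  0.182  0.587]
```

View pics/a2.png

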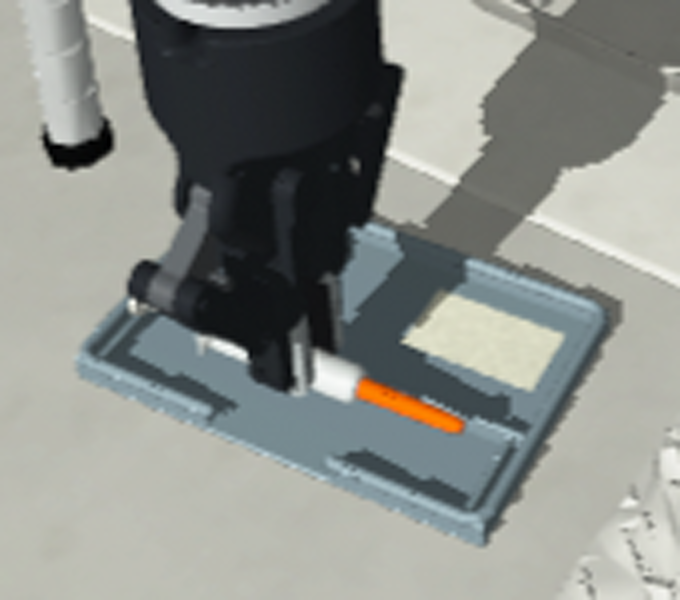

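The syringe (a2) hangs parallel to the trough, and its cap tip at (462,425) is inside the end wall. I'll lower and release.

```bash
python3 -m jog '{"xyz":[[10,0,0],[7,0,0],[3,0,0],[1,0,0],[0,0,0]],"twist":[[0,0,0],[0,0,0],[0,0,0],[0,0,0],[0,0,0]],"hand":[0,0,0,0,0]}'
python3 -m jog '{"xyz":[[1,0,0],[0,0,0],[0,0,0],[0,0,0],[0,0,0],[-10,0,0],[-30,0,0],[-40,0,0],[-40,0,0],[0,0,0]],"twist":[[0,0,0],[0,0,0],[0,0,0],[0,0,0],[0,0,0],[0,0,0],[0,0,0],[0,0,0],[0,0,0],[0,0,0]],"hand":[0,30,30,30,30,30,30,30,30,30]}'
python3 st.py .646 -.027 .14
```

```text
time_s: 8.0
tcp_pos: [0.4887, 0.3422, 0.0103]
orientation: [-2.442, 1.571, -2.325]
ft_force: [0.2, 0.1, -0.2]
opening: 0.135
time_s: 9.0
tcp_pos: [0.4929, 0.3445, 0.1384]
orientation: [0.383, 1.556, 0.5]
ft_force: [0.9, -0.5, 0.7]
opening: 0.35
t 9.00 tcp [0.4929 0.3445 0.1384] jaw deg 96.7 tilt 0.84 q [0.4985 0.2289 0.1148 1.4419 0.     0.3816] open mm 29.9 F [ 0.9443 -0.5228  0.7193]
shift [  -2.2512 -386.8381  108.733 ]
```

```bash
python3 -m jog '{"xyz":[[0,-35.3,10],[0,-35.3,10],[0,-35.3,10],[0,-35.3,10],[0,-35.3,10],[0,-35.3,10],[0,-35.3,10],[0,-35.3,10],[0,-35.3,10],[0,-35.3,10],[0,-35.3,10],[0,0,0],[0,0,0],[0,0,0],[0,0,0]],"twist":[[0,0,0],[0,0,0],[0,0,0],[0,0,0],[0,0,0],[0,0,0],[0,0,0],[0,0,0],[0,0,0],[0,0,0],[0,0,0],[6.7,0,0],[0,-6,0],[0,-6,0],[0,0,0]],"hand":[40,40,40,40,40,40,40,40,40,40,40,40,40,40,40]}'
python3 st.py .647 -.028 .04
python3 st.py .647 -.028 .004
```

```text
time_s: 10.5
tcp_pos: [0.636, -0.0297, 0.1235]
orientation: [0.01, 1.372, 0.009]
ft_force: [-1.7, 0.8, -0.3]
opening: 0.468
t 10.50 tcp [ 0.636  -0.0297  0.1235] jaw deg 90.0 tilt 11.37 q [-0.1693  0.1249 -0.0495  1.2009  0.0351 -0.1652] open mm 40.0 F [-1.733   0.8419 -0.3254]
shift [84.0627  1.4992 -5.7388]
t 10.50 tcp [ 0.636  -0.0297  0.1235] jaw deg 90.0 tilt 11.37 q [-0.1693  0.1249 -0.0495  1.2009  0.0351 -0.1652] open mm 40.0 F [-1.733   0.8419 -0.3254]
shift [119.3557   1.4276 -12.8378]
```

```bash
python3 -m jog '{"xyz":[[2,1.5,11],[27,0,-5.5],[27,0,-5.5],[20,0,-4],[0,0,0]],"twist":[[0,0,0],[0,0,0],[0,0,0],[0,0,0],[0,0,0]],"hand":[40,40,40,40,40]}'
python3 st.py .647 -.028 .004
python3 - <<'E'
from geo import *
a=ctrl.get_image("side")[:,:,::-1]; t=ctrl.get_image("top")[:,:,::-1]
f=lambda i:cv2.convertScaleAbs(cv2.resize(i,(400,400),interpolation=cv2.INTER_CUBIC),alpha=1.5)
cv2.imwrite("pics/a3.png",np.hstack([f(a[140:240,220:320]),f(t[130:230,250:350])]))
E
```

```text
time_s: 11.0
tcp_pos: [0.6532, -0.0287, 0.0507]
orientation: [0.004, 1.369, 0.004]
ft_force: [-0.6, -0.2, 0.3]
opening: 0.469
t 11.00 tcp [ 0.6532 -0.0287  0.0507] jaw deg 90.0 tilt 11.59 q [-0.1626  0.2016 -0.1112  1.0585  0.0334 -0.1594] open mm 40.0 F [-0.5538 -0.2107  0.2527]
shift [ 44.4613   0.6762 -15.4644]
```

View pics/a3.png

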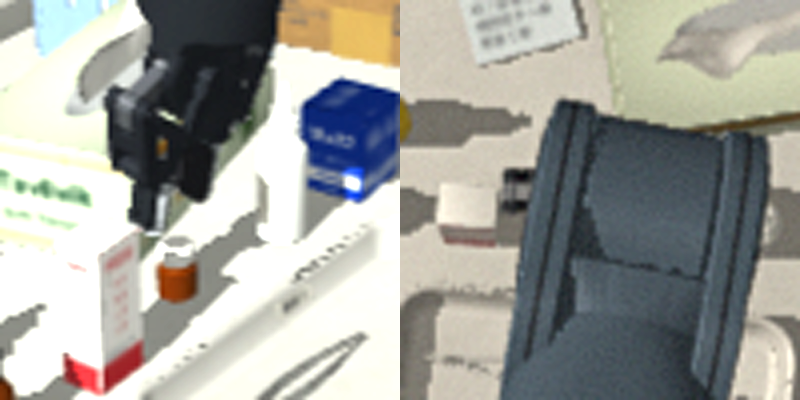

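In a3 the open fingers sit over the vial (178,270 in the left half). The outer knuckles clear the carton and the dropper by a few mm. I'll narrow the opening and descend.

```bash
python3 -m jog '{"xyz":[[0,0.5,-2],[20,0,-4],[15,0,-3],[0,0,0]],"twist":[[0,0,0],[0,0,0],[0,0,0],[0,0,0]],"hand":[36,36,36,36]}'
python3 st.py .651 -.028 .005
```

```text
time_s: 11.5
tcp_pos: [0.6516, -0.0283, 0.0156]
orientation: [0.003, 1.366, 0.003]
ft_force: [-1.2, 0.8, 0.6]
opening: 0.42
t 11.50 tcp [ 0.6516 -0.0283  0.0156] jaw deg 90.0 tilt 11.73 q [-0.1624  0.222  -0.1606  0.9861  0.0336 -0.159 ] open mm 35.9 F [-1.1696  0.7667  0.5894]
shift [10.3014  0.2663 -2.7436]
```

```bash
python3 -m jog '{"xyz":[[10,0,-2],[0,0,0],[0,0,0],[0,0,0],[0,0,0],[0,0,0],[0,0,0]],"twist":[[0,0,0],[0,0,0],[0,0,0],[0,0,0],[0,0,0],[0,0,0],[0,0,0]],"hand":[36,36,0,0,0,0,0]}' 30
python3 st.py .651 -.028 .14
python3 - <<'E'
from geo import *
a=ctrl.get_image("side")[:,:,::-1]
f=lambda i:cv2.convertScaleAbs(cv2.resize(i,None,fx=6,fy=6,interpolation=cv2.INTER_CUBIC),alpha=1.5)
cv2.imwrite("pics/a4.png",f(a[150:230,230:310]))
E
```

```text
time_s: 12.2
tcp_pos: [0.6539, -0.0286, 0.0081]
orientation: [-0.0, 1.361, -0.0]
ft_force: [0.5, 0.4, 0.8]
opening: 0.249
t 12.20 tcp [ 0.6539 -0.0286  0.0081] jaw deg 90.0 tilt 12.02 q [-0.1625  0.2295 -0.1686  0.9656  0.0336 -0.1589] open mm 21.2 F [0.54   0.366  0.8339]
shift [-129.6268    0.6259   24.6637]
```

View pics/a4.png

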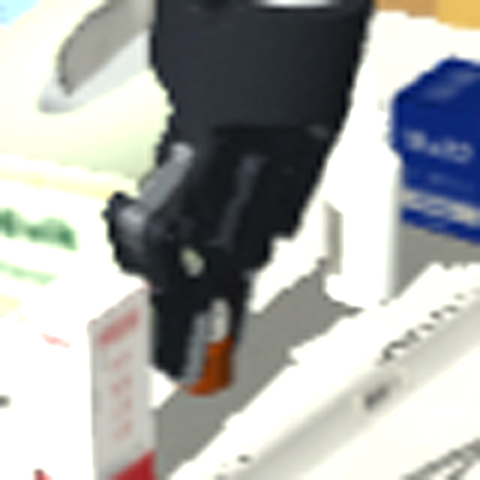

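a4 shows the pads on the vial's amber body, and the 21 mm reading agrees with the 23 mm body. I'll lift and carry it to the tap tray's cup.

```bash
python3 -m jog '{"xyz":[[-15,0,3],[-30,0,6.4],[-40,0,8.4],[-42,0,8.7],[-2.5,35.3,-11.7],[-2.5,35.3,-11.7],[-2.5,35.3,-11.7],[-2.5,35.3,-11.7],[-2.5,35.3,-11.7],[-2.5,35.3,-11.7],[-2.5,35.3,-11.7],[-2.5,35.3,-11.7],[-2.5,35.3,-11.7],[0,0,0],[0,0,0]],"twist":[[0,0,0],[0,0,0],[0,0,0],[0,0,0],[0,0,0],[0,0,0],[0,0,0],[0,0,0],[0,0,0],[0,0,0],[0,0,0],[0,0,0],[0,0,0],[0,0,0],[0,0,0]],"hand":[0,0,0,0,0,0,0,0,0,0,0,0,0,0,0]}'
python3 st.py .546 .289 .05
```

```text
time_s: 13.75
tcp_pos: [0.5455, 0.29, 0.1388]
orientation: [0.0, 1.36, 0.002]
ft_force: [1.0, 0.1, 0.0]
opening: 0.251
t 13.75 tcp [0.5455 0.29   0.1388] jaw deg 90.1 tilt 12.08 q [ 0.4241  0.0844 -0.0643  1.2294 -0.0857  0.4138] open mm 21.4 F [0.967  0.091  0.0023]
shift [ 86.9936  -1.0554 -18.0557]
```

```bash
python3 -m jog '{"xyz":[[29,-1,-6],[29,0,-6],[29,0,-6],[19,0,-4],[0,0,0],[0,0,0]],"twist":[[0,0,0],[0,0,0],[0,0,0],[0,0,0],[0,0,0],[0,0,0]],"hand":[0,0,0,0,0,0]}'
python3 st.py .546 .289 .012
python3 - <<'E'
from geo import *
a=ctrl.get_image("side")[:,:,::-1]
f=lambda i:cv2.convertScaleAbs(cv2.resize(i,None,fx=5,fy=5,interpolation=cv2.INTER_CUBIC),alpha=1.5)
cv2.imwrite("pics/a5.png",f(a[260:360,160:260]))
E
```

```text
time_s: 14.35
tcp_pos: [0.5466, 0.287, 0.0299]
orientation: [-0.001, 1.361, -0.003]
ft_force: [-0.8, -0.1, 0.7]
opening: 0.25
t 14.35 tcp [0.5466 0.287  0.0299] jaw deg 89.9 tilt 12.01 q [ 0.4186  0.1437 -0.2207  1.0147 -0.0852  0.412 ] open mm 21.4 F [-0.8464 -0.0645  0.7054]
shift [17.379   1.9906 -4.3376]
```

View pics/a5.png

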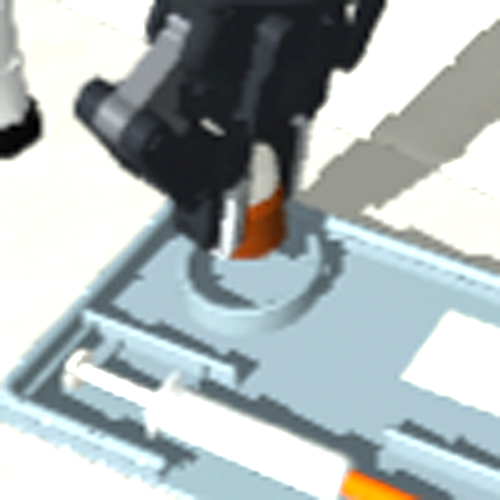

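a5 shows the syringe lying in its trough and the vial above the cup, with its bottom at about (252,243) in the crop. I'll check its offset.

```bash
python3 - <<'E'
from geo import *
print(onz("side",c((252,244),5,(160,260)),.022), "cup rim px->",onz("side",c((262,275),5,(160,260)),.013), proj("side",np.array([.540,.289,.013])))
E
```

```text
[0.5375 0.2927 0.022 ] cup rim px-> [0.5325 0.2949 0.013 ] [210.6556 310.4061]
```

```bash
python3 -m jog '{"xyz":[[0,0,-2.5],[9,0,-1.9],[7,0,-1.5],[0,0,0],[0,0,0]],"twist":[[0,0,0],[0,0,0],[0,0,0],[0,0,0],[0,0,0]],"hand":[0,0,0,0,0]}'
python3 st.py .544 .287 .011
```

```text
time_s: 14.9
tcp_pos: [0.5432, 0.288, 0.0121]
orientation: [-0.002, 1.362, -0.002]
ft_force: [-1.4, 0.7, 0.4]
opening: 0.252
t 14.90 tcp [0.5432 0.288  0.0121] jaw deg 90.0 tilt 11.95 q [ 0.4223  0.154  -0.2465  0.9797 -0.0853  0.414 ] open mm 21.5 F [-1.3732  0.7352  0.3833]
shift [ 1.1939 -0.9919  0.5185]
```

```bash
python3 -m jog '{"xyz":[[1,-0.5,-0.2],[0,0,0],[0,0,0]],"twist":[[0,0,0],[0,0,0],[0,0,0]],"hand":[0,0,0]}'
python3 st.py .544 .287 .011
python3 -m jog '{"xyz":[[0.5,0,0],[0,0,0],[0,0,0]],"twist":[[0,0,0],[0,0,0],[0,0,0]],"hand":[0,0,0]}'
python3 st.py .544 .287 .011
```

```text
time_s: 15.2
tcp_pos: [0.5436, 0.2878, 0.0116]
orientation: [0.001, 1.361, 0.002]
ft_force: [-0.4, 0.9, -0.9]
opening: 0.254
t 15.20 tcp [0.5436 0.2878 0.0116] jaw deg 90.0 tilt 12.00 q [ 0.4214  0.1538 -0.2477  0.9775 -0.0849  0.4132] open mm 21.7 F [-0.447   0.8619 -0.9322]
shift [ 0.7088 -0.7504  0.2129]
time_s: 15.5
tcp_pos: [0.5438, 0.2877, 0.0113]
orientation: [0.001, 1.361, 0.001]
ft_force: [-1.2, 1.2, 2.0]
opening: 0.257
t 15.50 tcp [0.5438 0.2877 0.0113] jaw deg 90.0 tilt 12.01 q [ 0.4214  0.1543 -0.2479  0.9767 -0.0849  0.4131] open mm 22.0 F [-1.2371  1.1678  1.9773]
shift [ 0.3584 -0.7458  0.1379]
```

```bash
python3 -m jog '{"xyz":[[0,0,0],[0,0,0],[0,0,0],[-5,0,1],[-10,0,2.1],[-25,0,5.3],[-40,0,8.4],[-40,0,8.4],[0,0,0]],"twist":[[0,0,0],[0,0,0],[0,0,0],[0,0,0],[0,0,0],[0,0,0],[0,0,0],[0,12,0],[0,0,0]],"hand":[30,30,30,34,34,34,34,34,34]}'
python3 st.py .5403 .0222 .13
```

```text
time_s: 16.4
tcp_pos: [0.5502, 0.2877, 0.1361]
orientation: [0.009, 1.484, 0.007]
ft_force: [1.1, 1.2, 1.2]
opening: 0.395
t 16.40 tcp [0.5502 0.2877 0.1361] jaw deg 89.9 tilt 4.98 q [ 0.3905  0.2099  0.085   1.3653 -0.0325  0.3911] open mm 33.7 F [1.1185 1.1591 1.2317]
shift [   5.0891 -265.5631   -9.8594]
```

```bash
python3 -m jog '{"xyz":[[0,0,0],[0,-33.2,-1.2],[0,-33.2,-1.2],[0,-33.2,-1.2],[0,-33.2,-1.2],[0,-33.2,-1.2],[0,-33.2,-1.2],[0,-33.2,-1.2],[0,-33.2,-1.2],[0,0,0],[0,0,0],[0,0,0],[0,0,0],[0,0,0],[0,0,0],[0,0,0],[0,0,0],[0,0,0],[0,0,0],[0,0,0]],"twist":[[0,5,0],[0,0,0],[0,0,0],[0,0,0],[0,0,0],[0,0,0],[0,0,0],[0,0,0],[0,0,0],[-8.4,0,0],[-8.4,0,0],[-8.4,0,0],[-8.4,0,0],[-8.4,0,0],[-8.4,0,0],[-8.4,0,0],[-8.4,0,0],[-8.4,0,0],[-8.4,0,0],[0,0,0]],"hand":[34,34,34,34,34,34,34,34,34,34,34,34,34,34,34,34,34,34,34,34]}'
python3 st.py .5403 .0222 .012
```

```text
time_s: 18.4
tcp_pos: [0.5342, 0.0211, 0.1292]
orientation: [1.936, 1.561, -2.881]
ft_force: [-0.1, -0.0, -0.4]
opening: 0.399
t 18.40 tcp [0.5342 0.0211 0.1292] jaw deg 174.0 tilt 0.56 q [-0.084   0.0849 -0.0649  1.4302 -0.0033 -1.5496] open mm 34.1 F [-0.1296 -0.0014 -0.359 ]
shift [117.1011  -7.0022   2.123 ]
```

```bash
python3 -m jog '{"xyz":[[25,-6.5,2],[30,0,0],[30,0,0],[20,0,0],[10,0,0],[0,0,0]],"twist":[[0,0,0],[0,0,0],[0,0,0],[0,0,0],[0,0,0],[0,0,0]],"hand":[34,34,34,34,34,34]}'
python3 st.py .5403 .0222 .006
```

```text
time_s: 19.0
tcp_pos: [0.5384, 0.0231, 0.0121]
orientation: [1.753, 1.558, -3.065]
ft_force: [-0.1, -0.2, 0.5]
opening: 0.397
t 19.00 tcp [0.5384 0.0231 0.0121] jaw deg 173.9 tilt 0.76 q [-0.0804  0.1658 -0.2145  1.2036 -0.0021 -1.5449] open mm 33.9 F [-0.1367 -0.1851  0.5016]
shift [ 6.0565 -2.0987 -0.6621]
```

```bash
python3 -m jog '{"xyz":[[4,-2,-0.7],[2.5,0,0],[0,0,0],[0,0,0],[0,0,0],[0,0,0],[0,0,0]],"twist":[[0,0,0],[0,0,0],[0,0,0],[0,0,0],[0,0,0],[0,0,0],[0,0,0]],"hand":[34,34,10,0,0,0,0]}' 35
python3 st.py .483 -.2309 .13
python3 -m jog '{"xyz":[[-10,0,0],[-25,0,0],[-40,0,0],[-40,0,0],[0,0,0]],"twist":[[0,0,0],[0,0,0],[0,0,0],[0,0,0],[0,0,0]],"hand":[0,0,0,0,0]}'
python3 st.py .483 -.2309 .12
```

```text
time_s: 19.7
tcp_pos: [0.5426, 0.0223, 0.008]
orientation: [1.782, 1.563, -3.034]
ft_force: [-0.6, -0.1, 4.7]
opening: 0.155
t 19.70 tcp [0.5426 0.0223 0.008 ] jaw deg 174.0 tilt 0.45 q [-0.0815  0.1739 -0.2136  1.191  -0.0015 -1.5479] open mm 13.2 F [-0.6085 -0.0918  4.7207]
shift [-121.2743   33.7786 -258.2593]
time_s: 20.2
tcp_pos: [0.5472, 0.0223, 0.1296]
orientation: [-1.872, 1.568, -0.406]
ft_force: [0.7, -0.3, -0.2]
opening: 0.154
t 20.20 tcp [0.5472 0.0223 0.1296] jaw deg 174.0 tilt 0.18 q [-0.0811  0.1047 -0.0428  1.4203 -0.001  -1.5476] open mm 13.2 F [ 0.7317 -0.2636 -0.1989]
shift [   9.6934   37.5748 -258.5412]
```

```bash
python3 -m jog '{"xyz":[[0,4.7,-32.3],[0,4.7,-32.3],[0,4.7,-32.3],[0,4.7,-32.3],[0,4.7,-32.3],[0,4.7,-32.3],[0,4.7,-32.3],[0,4.7,-32.3],[0,0,0],[0,0,0],[0,0,0],[0,0,0],[0,0,0],[0,0,0],[0,0,0],[0,0,0],[0,0,0],[0,0,0]],"twist":[[0,0,0],[0,0,0],[0,0,0],[0,0,0],[0,0,0],[0,0,0],[0,0,0],[0,0,0],[8.1,0,0],[8.1,0,0],[8.1,0,0],[8.1,0,0],[8.1,0,0],[8.1,0,0],[8.1,0,0],[8.1,0,0],[8.2,0,0],[0,0,0]],"hand":[0,0,0,0,0,0,0,0,0,0,0,0,0,0,0,0,0,0]}'
python3 st.py .483 -.2309 .03
```

```text
time_s: 22.0
tcp_pos: [0.4782, -0.2302, 0.1222]
orientation: [2.913, 1.56, 3.106]
ft_force: [-0.0, 0.3, -1.2]
opening: 0.155
t 22.00 tcp [ 0.4782 -0.2302  0.1222] jaw deg 101.0 tilt 0.61 q [-0.5718  0.0767 -0.0875  1.4157 -0.0054 -0.7644] open mm 13.2 F [-0.036   0.3271 -1.1705]
shift [92.1482 -1.8594  5.5575]
```

```bash
python3 -m jog '{"xyz":[[30,-1.8,5],[30,0,0],[25,0,0],[5,0,0],[0,0,0],[0,0,0]],"twist":[[0,0,0],[0,0,0],[0,0,0],[0,0,0],[0,0,0],[0,0,0]],"hand":[0,0,0,0,0,0]}'
python3 st.py .483 -.2309 .01
python3 - <<'E'
from geo import *
a=ctrl.get_image("side")[:,:,::-1];t=ctrl.get_image("top")[:,:,::-1]
f=lambda i:cv2.convertScaleAbs(cv2.resize(i,(400,400),interpolation=cv2.INTER_CUBIC),alpha=1.5)
cv2.imwrite("pics/a6.png",np.hstack([f(a[130:230,320:420]),f(t[190:290,355:455])]))
E
```

```text
time_s: 22.6
tcp_pos: [0.4839, -0.2319, 0.0342]
orientation: [-3.132, 1.563, -2.938]
ft_force: [-0.0, -0.9, -0.6]
opening: 0.15
t 22.60 tcp [ 0.4839 -0.2319  0.0342] jaw deg 101.1 tilt 0.45 q [-0.5687  0.1346 -0.2033  1.2385 -0.0055 -0.7621] open mm 12.8 F [-0.0295 -0.8791 -0.6282]
shift [24.1703  1.1641 -0.4555]
```

View pics/a6.png

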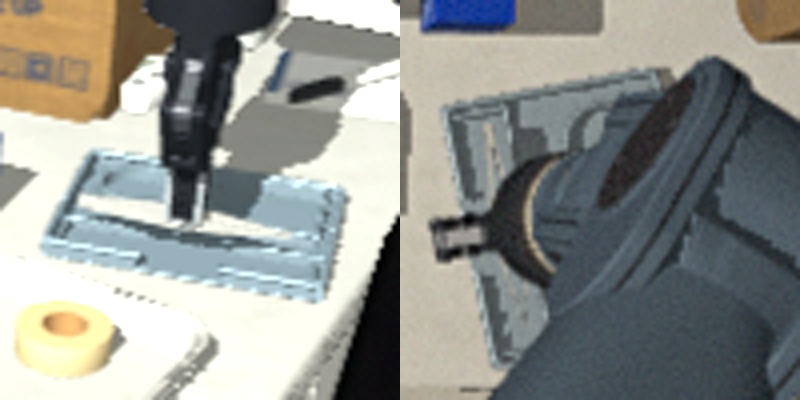

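a6 shows the forceps parallel to the skin tray's trough and between its walls. I'll lower and release.

```bash
python3 -m jog '{"xyz":[[12,1,0],[8,0,0],[3,0,0],[0,0,0],[0,0,0]],"twist":[[0,0,0],[0,0,0],[0,0,0],[0,0,0],[0,0,0]],"hand":[0,0,0,0,0]}'
python3 st.py .483 -.2309 .009
python3 -m jog '{"xyz":[[1.5,0,0],[0,0,0],[0,0,0],[0,0,0],[0,0,0],[0,0,0],[-10,0,0],[-25,0,0],[-40,0,0],[-40,0,0],[0,0,0],[0,0,0]],"twist":[[0,0,0],[0,0,0],[0,0,0],[0,0,0],[0,0,0],[0,0,0],[0,0,0],[0,0,0],[0,0,0],[0,0,0],[0,0,0],[0,0,0]],"hand":[0,0,30,30,30,30,30,30,30,30,30,50]}'
python3 st.py .641 .149 .14
```

```text
time_s: 23.2
tcp_pos: [0.4823, -0.2302, 0.0096]
orientation: [2.959, 1.561, -3.132]
ft_force: [-0.6, -0.6, 0.7]
opening: 0.153
t 23.20 tcp [ 0.4823 -0.2302  0.0096] jaw deg 101.0 tilt 0.58 q [-0.5676  0.1524 -0.2348  1.192  -0.0055 -0.7601] open mm 13.1 F [-0.6275 -0.6298  0.6821]
shift [ 0.5746 -0.7924  0.5346]
time_s: 24.4
tcp_pos: [0.485, -0.2312, 0.1257]
orientation: [-2.85, 1.564, -2.657]
ft_force: [-0.2, 0.0, -1.1]
opening: 0.505
t 24.40 tcp [ 0.485  -0.2312  0.1257] jaw deg 101.0 tilt 0.36 q [-0.5664  0.0862 -0.0704  1.4174 -0.0055 -0.7588] open mm 43.1 F [-0.1592  0.0418 -1.0841]
shift [-16.2896 343.317  225.7142]
```

```bash
python3 -m jog '{"xyz":[[-1.5,31.2,20.5],[-1.5,31.2,20.5],[-1.5,31.2,20.5],[-1.5,31.2,20.5],[-1.5,31.2,20.5],[-1.5,31.2,20.5],[-1.5,31.2,20.5],[-1.5,31.2,20.5],[-1.5,31.2,20.5],[-1.5,31.2,20.5],[-1.5,31.2,20.5],[0,0,0],[0,0,0],[0,0,0]],"twist":[[0,0,0],[0,0,0],[0,0,0],[0,0,0],[0,0,0],[0,0,0],[0,0,0],[0,0,0],[0,0,0],[0,0,0],[0,0,0],[5.5,0,0],[5.5,0,0],[0,0,0]],"hand":[50,50,50,50,50,50,50,50,50,50,50,50,50,50]}'
python3 st.py .641 .149 .095
```

```text
time_s: 25.8
tcp_pos: [0.6383, 0.15, 0.1357]
orientation: [-3.063, 1.557, -3.062]
ft_force: [0.1, -0.3, -0.6]
opening: 0.586
t 25.80 tcp [0.6383 0.15   0.1357] jaw deg 90.1 tilt 0.78 q [0.1283 0.4078 0.3314 1.508  0.0007 0.1269] open mm 50.0 F [ 0.0809 -0.322  -0.5527]
shift [40.6232 -0.9783  3.2159]
```

```bash
python3 -m jog '{"xyz":[[20,-1,3],[25,0,0],[30,0,0],[25,0,0],[12,0,0],[0,0,0],[0,0,0]],"twist":[[0,0,0],[0,0,0],[0,0,0],[0,0,0],[0,0,0],[0,0,0],[0,0,0]],"hand":[56,56,56,56,56,56,56]}'
python3 st.py .641 .149 .019
python3 - <<'E'
from geo import *
a=ctrl.get_image("side")[:,:,::-1]
f=lambda i:cv2.convertScaleAbs(cv2.resize(i,None,fx=5,fy=5,interpolation=cv2.INTER_CUBIC),alpha=1.5)
cv2.imwrite("pics/a7.png",f(a[170:280,170:280]))
E
```

```text
time_s: 26.5
tcp_pos: [0.6417, 0.1484, 0.0266]
orientation: [-3.095, 1.562, -3.094]
ft_force: [-0.5, 0.6, 0.8]
opening: 0.653
t 26.50 tcp [0.6417 0.1484 0.0266] jaw deg 90.0 tilt 0.53 q [0.1252 0.4497 0.1682 1.2985 0.0007 0.1244] open mm 55.7 F [-0.5084  0.5854  0.8402]
shift [ 7.5819  0.5917 -0.6083]
```

View pics/a7.png

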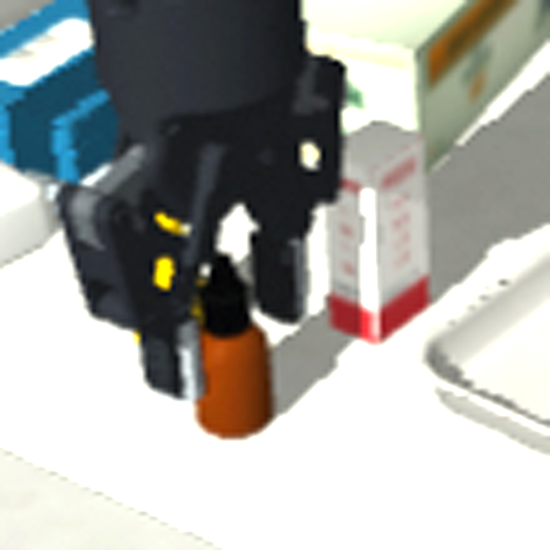

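```bash
python3 - <<'E'
from geo import *
pc=lambda X:(proj("side",np.array(X))-[170,170]+.5)*5
for y in(.1484+.028,.1484,.1484-.028): print("tip",y,pc((.6417,y,.0335)))
for X in((.641,.149),(.641,.145),(.636,.149)): print(X,"base",pc(X+(0,)),"shoulder",pc(X+(.047,)),"top",pc(X+(.076,)))
E
```

```text
tip 0.1764 [185.5708 378.8572]
tip 0.1484 [232.8246 342.9519]
tip 0.12040000000000001 [277.7112 308.8454]
(0.641, 0.149) base [239.4959 413.7758] shoulder [230.6537 315.372 ] top [224.9204 251.567 ]
(0.641, 0.145) base [245.8918 408.6441] shoulder [237.2789 310.4459] top [231.6953 246.7858]
(0.636, 0.149) base [249.4102 417.8322] shoulder [240.8495 319.2734] top [235.298 255.359]
```

a7 shows the amber bottle between the pads. Its tip at (222,252) and base at (235,412) match the projection of (.641,.149) to within about 5 crop px. I'll go 7 mm lower and close.

```bash
python3 -m jog '{"xyz":[[6,0.5,-0.5],[0,0,0],[0,0,0],[0,0,0],[0,0,0],[0,0,0],[0,0,0]],"twist":[[0,0,0],[0,0,0],[0,0,0],[0,0,0],[0,0,0],[0,0,0],[0,0,0]],"hand":[56,56,0,0,0,0,0]}' 30
python3 st.py .641 .149 .15
python3 -m jog '{"xyz":[[-10,0,0],[-30,0,0],[-40,0,0],[-40,0,0],[0,0,0]],"twist":[[0,0,0],[0,0,0],[0,0,0],[0,0,0],[0,0,0]],"hand":[0,0,0,0,0]}'
python3 st.py .541 -.2992 .13
```

```text
time_s: 27.25
tcp_pos: [0.6414, 0.1492, 0.0208]
orientation: [-3.108, 1.562, -3.107]
ft_force: [0.3, -0.5, 2.8]
opening: 0.345
t 27.25 tcp [0.6414 0.1492 0.0208] jaw deg 90.0 tilt 0.48 q [0.1263 0.4522 0.1597 1.2867 0.0008 0.1259] open mm 29.4 F [ 0.2973 -0.526   2.8244]
shift [-129.2317   -0.1892   -1.4927]
time_s: 27.75
tcp_pos: [0.6461, 0.1497, 0.1489]
orientation: [0.294, 1.567, 0.295]
ft_force: [1.0, 0.8, 0.3]
opening: 0.346
t 27.75 tcp [0.6461 0.1497 0.1489] jaw deg 90.0 tilt 0.24 q [0.1262 0.4069 0.3565 1.5164 0.0007 0.1258] open mm 29.5 F [1.0237 0.7764 0.2718]
shift [  17.9686 -448.8293 -105.4033]
```

```bash
python3 -m jog '{"xyz":[[0,-34.5,-8.1],[0,-34.5,-8.1],[0,-34.5,-8.1],[0,-34.5,-8.1],[0,-34.5,-8.1],[0,-34.5,-8.1],[0,-34.5,-8.1],[0,-34.5,-8.1],[0,-34.5,-8.1],[0,-34.5,-8.1],[0,-34.5,-8.1],[0,-34.5,-8.1],[0,-34.5,-8.1],[0,0,0],[0,0,0]],"twist":[[0,0,0],[0,0,0],[0,0,0],[0,0,0],[0,0,0],[0,0,0],[0,0,0],[0,0,0],[0,0,0],[0,0,0],[0,0,0],[0,0,0],[0,0,0],[0,0,0],[0,0,0]],"hand":[0,0,0,0,0,0,0,0,0,0,0,0,0,0,0]}'
python3 st.py .541 -.2992 .045
```

```text
time_s: 29.25
tcp_pos: [0.5362, -0.2998, 0.1406]
orientation: [3.059, 1.56, 3.057]
ft_force: [0.3, -0.0, -0.2]
opening: 0.341
t 29.25 tcp [ 0.5362 -0.2998  0.1406] jaw deg 89.9 tilt 0.61 q [-0.6162  0.2901  0.1926  1.4824 -0.0054 -0.6147] open mm 29.1 F [ 0.3319 -0.0087 -0.1765]
shift [95.5625  0.5621  5.8045]
```

```bash
python3 -m jog '{"xyz":[[30,0.5,5.5],[30,0,0],[25,0,0],[7,0,0],[0,0,0],[0,0,0]],"twist":[[0,0,0],[0,0,0],[0,0,0],[0,0,0],[0,0,0],[0,0,0]],"hand":[0,0,0,0,0,0]}'
python3 st.py .541 -.2992 .024
python3 - <<'E'
from geo import *
a=ctrl.get_image("side")[:,:,::-1]
f=lambda i:cv2.convertScaleAbs(cv2.resize(i,None,fx=6,fy=6,interpolation=cv2.INTER_CUBIC),alpha=1.4)
cv2.imwrite("pics/a8.png",f(a[130:220,320:420]))
pc=lambda X:(proj("side",np.array(X))-[320,130]+.5)*6
print("cup rim",pc((.541,-.2992,.013)),"bottle base",pc((.541,-.2992,.024)))
E
```

```text
time_s: 29.85
tcp_pos: [0.5425, -0.2988, 0.0507]
orientation: [-2.957, 1.563, -2.955]
ft_force: [0.2, -0.7, 0.5]
opening: 0.344
t 29.85 tcp [ 0.5425 -0.2988  0.0507] jaw deg 90.1 tilt 0.46 q [-0.6087  0.3316  0.0638  1.3086 -0.0057 -0.61  ] open mm 29.4 F [ 0.1628 -0.6736  0.5254]
shift [26.7135 -0.3893 -1.3131]
cup rim [206.7887 268.3537] bottle base [209.288  245.7717]
```

View pics/a8.png

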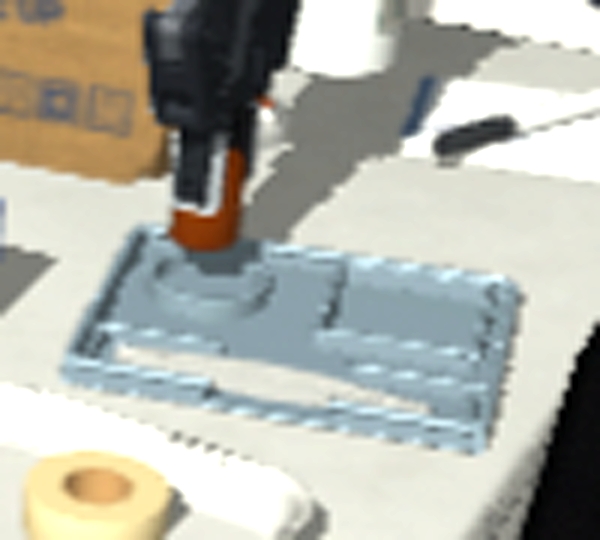

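a8 shows the forceps in the trough. The bottle's base (207,237) is over the cup, whose rim centre is at about (213,275). I'll nudge 2.5 mm back and lower.

```bash
python3 -m jog '{"xyz":[[6,-0.7,-2.5],[8,0,0],[6,0,0],[3,0,0],[0,0,0],[0,0,0]],"twist":[[0,0,0],[0,0,0],[0,0,0],[0,0,0],[0,0,0],[0,0,0]],"hand":[0,0,0,0,0,0]}'
python3 st.py .54 -.2995 .024
```

```text
time_s: 30.5
tcp_pos: [0.5387, -0.2996, 0.0261]
orientation: [-3.116, 1.561, -3.116]
ft_force: [-1.0, -0.5, -0.1]
opening: 0.345
t 30.50 tcp [ 0.5387 -0.2996  0.0261] jaw deg 90.0 tilt 0.56 q [-0.6133  0.3423  0.0269  1.2633 -0.0058 -0.6136] open mm 29.5 F [-0.9517 -0.5002 -0.1149]
shift [2.0513 0.1196 1.2774]
```

```bash
python3 -m jog '{"xyz":[[1.5,0,0.5],[0,0,0],[0,0,0]],"twist":[[0,0,0],[0,0,0],[0,0,0]],"hand":[0,0,0]}'
python3 -m jog '{"xyz":[[0.7,0,0],[0,0,0],[0,0,0]],"twist":[[0,0,0],[0,0,0],[0,0,0]],"hand":[0,0,0]}'
```

```text
time_s: 30.8
tcp_pos: [0.5395, -0.2998, 0.025]
orientation: [-3.067, 1.562, -3.066]
ft_force: [-0.3, 1.1, -1.2]
opening: 0.346
time_s: 31.1
tcp_pos: [0.5393, -0.2996, 0.0241]
orientation: [-3.091, 1.561, -3.09]
ft_force: [0.2, 0.3, -1.3]
opening: 0.346
```

```bash
python3 -m jog '{"xyz":[[0.7,0,0],[0,0,0],[0,0,0]],"twist":[[0,0,0],[0,0,0],[0,0,0]],"hand":[0,0,0]}'
python3 -m jog '{"xyz":[[0.7,0,0],[0,0,0],[0,0,0]],"twist":[[0,0,0],[0,0,0],[0,0,0]],"hand":[0,0,0]}'
```

```text
time_s: 31.4
tcp_pos: [0.5395, -0.2998, 0.0238]
orientation: [-3.061, 1.562, -3.06]
ft_force: [-0.7, 0.4, 1.1]
opening: 0.343
time_s: 31.7
tcp_pos: [0.5395, -0.2998, 0.0237]
orientation: [-3.042, 1.562, -3.041]
ft_force: [-1.1, 0.5, 6.0]
opening: 0.34
```

The bottle is in contact at 6 N, so I release it, rise and go to the blue box.

```bash
python3 -m jog '{"xyz":[[0,0,0],[0,0,0],[0,0,0],[0,0,0],[-10,0,0],[-25,0,0],[-40,0,0],[-40,0,0],[-15,0,0],[0,0,0]],"twist":[[0,0,0],[0,0,0],[0,0,0],[0,0,0],[0,0,0],[0,0,0],[0,0,0],[0,0,0],[0,0,0],[0,0,0]],"hand":[50,50,50,50,50,50,50,50,50,64]}'
python3 st.py .632 -.2055 .14
```

```text
time_s: 32.7
tcp_pos: [0.5426, -0.301, 0.1573]
orientation: [-2.074, 1.565, -2.073]
ft_force: [0.5, -0.3, 0.2]
opening: 0.738
t 32.70 tcp [ 0.5426 -0.301   0.1573] jaw deg 90.0 tilt 0.34 q [-0.6115  0.2941  0.2305  1.5066 -0.0058 -0.6119] open mm 63.0 F [ 0.4833 -0.2646  0.2101]
shift [16.524  95.5905 89.4399]
```

```bash
python3 - <<'E'
from geo import *
a=ctrl.get_image("side")[:,:,::-1]; cv2.imwrite("pics/n1.png",a)
t=ctrl.get_image("top")[:,:,::-1]; cv2.imwrite("pics/n1t.png",t)
# blue box mask in the top view now vs start
for f in("pics/top0.png","pics/n1t.png"):
    im=cv2.imread(f).astype(int); m=((im[:,:,0]>im[:,:,2]+60)).astype(np.uint8); m[:,:340]=0;m[:160]=0;m[:,400:]=0;m[210:]=0
    ys,xs=np.nonzero(m); print(f,len(xs),xs.min(),xs.max(),ys.min(),ys.max()) if len(xs) else print(f,"none")
print(onz("top",b(531,221),0))
E
```

```text
pics/top0.png 306 362 383 178 195
pics/n1t.png 321 361 383 178 196
[ 0.7274 -0.2106  0.    ]
```

```bash
python3 -m jog '{"xyz":[[5,32,30],[5,32,30],[5,32,30],[0,0,0],[0,0,0]],"twist":[[0,0,0],[0,0,0],[0,0,0],[0,0,0],[0,0,0]],"hand":[64,64,64,64,64]}'
python3 st.py .632 -.2055 .08
```

```text
time_s: 33.3
tcp_pos: [0.6291, -0.2018, 0.1329]
orientation: [3.037, 1.555, 3.04]
ft_force: [-1.0, -0.2, 0.8]
opening: 0.743
t 33.30 tcp [ 0.6291 -0.2018  0.1329] jaw deg 90.2 tilt 0.90 q [-0.4095  0.4239  0.3469  1.5088 -0.0048 -0.4123] open mm 63.4 F [-1.0082 -0.1903  0.8319]
shift [52.8085 -3.8044  3.7068]
```

```bash
python3 -m jog '{"xyz":[[15,-3.7,3],[25,0,0],[10,0,0],[0,0,0]],"twist":[[0,0,0],[0,0,0],[0,0,0],[0,0,0]],"hand":[68,68,68,68]}'
python3 st.py .632 -.2055 .015
```

```text
time_s: 33.7
tcp_pos: [0.63, -0.2076, 0.0829]
orientation: [3.008, 1.555, 3.006]
ft_force: [-0.3, -0.1, -0.3]
opening: 0.795
t 33.70 tcp [ 0.63   -0.2076  0.0829] jaw deg 89.9 tilt 0.91 q [-0.4172  0.4423  0.2718  1.4156 -0.0044 -0.4157] open mm 67.9 F [-0.3353 -0.098  -0.3142]
shift [67.8361  1.9133  3.092 ]
```

```bash
python3 -m jog '{"xyz":[[10,2,3],[20,0,0],[20,0,0],[15,0,0],[0,0,0]],"twist":[[0,0,0],[0,0,0],[0,0,0],[0,0,0],[0,0,0]],"hand":[68,68,68,68,68]}'
python3 st.py .632 -.2055 .015
```

```text
time_s: 34.2
tcp_pos: [0.6335, -0.2046, 0.0189]
orientation: [3.037, 1.557, 3.037]
ft_force: [-0.2, -0.4, 0.1]
opening: 0.792
t 34.20 tcp [ 0.6335 -0.2046  0.0189] jaw deg 90.0 tilt 0.79 q [-0.4111  0.4777  0.1905  1.2968 -0.0042 -0.4113] open mm 67.7 F [-0.1736 -0.3532  0.0639]
shift [ 3.9263 -0.9086 -1.4629]
```

```bash
python3 -m jog '{"xyz":[[2,0,0],[0,0,0],[0,0,0],[0,0,0],[0,0,0],[0,0,0]],"twist":[[0,0,0],[0,0,0],[0,0,0],[0,0,0],[0,0,0],[0,0,0]],"hand":[68,40,40,40,40,40]}' 35
python3 st.py .632 -.2055 .14
python3 -m jog '{"xyz":[[-10,0,0],[-30,0,0],[-40,0,0],[-40,0,0],[0,0,0],[0,0,0]],"twist":[[0,0,0],[0,0,0],[0,0,0],[0,0,0],[0,0,0],[0,0,0]],"hand":[40,40,40,40,40,40]}'
python3 st.py .4566 -.3155 .14
```

```text
time_s: 34.8
tcp_pos: [0.6364, -0.2058, 0.0213]
orientation: [-2.91, 1.564, -2.91]
ft_force: [0.1, -0.2, 5.2]
opening: 0.581
t 34.80 tcp [ 0.6364 -0.2058  0.0213] jaw deg 90.0 tilt 0.40 q [-0.411   0.4757  0.1928  1.2934 -0.0042 -0.4114] open mm 49.6 F [ 0.1333 -0.1799  5.1685]
shift [-118.6463    0.0856   -5.1884]
time_s: 35.4
tcp_pos: [0.6372, -0.2056, 0.1416]
orientation: [-2.906, 1.564, -2.906]
ft_force: [-0.1, -0.6, -1.4]
opening: 0.582
t 35.40 tcp [ 0.6372 -0.2056  0.1416] jaw deg 90.0 tilt 0.40 q [-0.4102  0.437   0.3815  1.521  -0.0042 -0.4106] open mm 49.7 F [-0.069  -0.6157 -1.4477]
shift [   2.9732 -109.8564 -180.6024]
```

```bash
python3 -m jog '{"xyz":[[0,-15.6,-25.2],[0,-15.6,-25.2],[0,-15.6,-25.2],[0,-15.6,-25.2],[0,-15.6,-25.2],[0,-15.6,-25.2],[0,-15.6,-25.2],[0,0,0],[0,0,0],[0,0,0],[0,0,0]],"twist":[[0,0,0],[0,0,0],[0,0,0],[0,0,0],[0,0,0],[0,0,0],[0,0,0],[-5.5,0,0],[-5.5,0,0],[0,0,0],[0,0,0]],"hand":[40,40,40,40,40,40,40,40,40,40,40]}'
python3 st.py .4605 -.3147 .055
```

```text
time_s: 36.5
tcp_pos: [0.4591, -0.3137, 0.1395]
orientation: [2.797, 1.558, 2.987]
ft_force: [-0.1, 0.3, -0.9]
opening: 0.584
t 36.50 tcp [ 0.4591 -0.3137  0.1395] jaw deg 100.9 tilt 0.71 q [-0.7163  0.1394  0.015   1.4569 -0.0066 -0.9067] open mm 49.8 F [-0.1483  0.2792 -0.8543]
shift [84.5226 -1.5965  2.166 ]
```

```bash
python3 -m jog '{"xyz":[[30,-1.5,2],[30,0,0],[20,0,0],[0,0,0],[0,0,0]],"twist":[[0,0,0],[0,0,0],[0,0,0],[0,0,0],[0,0,0]],"hand":[40,40,40,40,40]}'
python3 st.py .4605 -.3147 .025
python3 - <<'E'
from geo import *
a=ctrl.get_image("side")[:,:,::-1]; t=ctrl.get_image("top")[:,:,::-1]
f=lambda i:cv2.convertScaleAbs(cv2.resize(i,(400,400),interpolation=cv2.INTER_CUBIC),alpha=1.4)
cv2.imwrite("pics/a9.png",np.hstack([f(a[120:220,325:425]),f(t[190:290,355:455])]))
s=ctrl.observe()["tcp_pos"]
pc=lambda X:(proj("side",np.array(X))-[325,120]+.5)*4
R=rot(.1913)
print("nest rim",[pc((*(np.array([.4566,-.3155])+R@np.array(l)),.013)).round() for l in((.031,.033),(.031,-.033),(-.031,-.033),(-.031,.033))])
bc=s[:2]+R@np.array([-.004,0])
print("box base",[pc((*(bc+R@np.array(l)),s[2]-.0213)).round() for l in((.023,.025),(.023,-.025),(-.023,-.025),(-.023,.025))])
E
```

```text
time_s: 37.0
tcp_pos: [0.4612, -0.315, 0.0609]
orientation: [2.88, 1.56, 3.072]
ft_force: [1.1, 0.1, 0.1]
opening: 0.585
t 37.00 tcp [ 0.4612 -0.315   0.0609] jaw deg 101.0 tilt 0.63 q [-0.7156  0.1754 -0.1027  1.3015 -0.0066 -0.9076] open mm 50.0 F [1.0646 0.1475 0.0623]
shift [35.8742  0.3698 -0.2192]
nest rim [array([192., 254.]), array([209., 212.]), array([304., 227.]), array([292., 270.])]
box base [array([211., 208.]), array([223., 178.]), array([295., 189.]), array([285., 220.])]
```

View pics/a9.png

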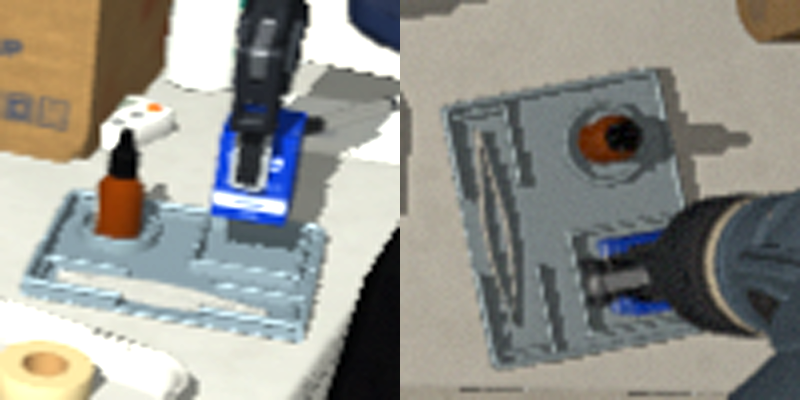

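a9 shows the forceps in the trough, the oil bottle upright in its cup and the blue box over the nest. Before lowering, I'll compare the box's blue outline and the nest walls in the top view with the predictions.

```bash
python3 - <<'E'
from geo import *
s=ctrl.observe()["tcp_pos"]; R=rot(.1913)
pt=lambda X:((proj("top",np.array(X))-[355,190]+.5)*4+[400,0]).round()
n=np.array([.4566,-.3155]); bc=s[:2]+R@np.array([-.004,0])
print("nest rim",[pt((*(n+R@np.array(l)),.013)) for l in((.031,.033),(.031,-.033),(-.031,-.033),(-.031,.033))])
print("box top",[pt((*(bc+R@np.array(l)),s[2]-.0213+.058)) for l in((.023,.025),(.023,-.025),(-.023,-.025),(-.023,.025))])
im=cv2.imread("pics/a9.png").astype(int); m=(im[:,:,0]>im[:,:,2]+70).astype(np.uint8); m[:,:560]=0;m[:200]=0
ys,xs=np.nonzero(m)
for r in range(230,325,8): q=xs[ys==r]; print(r,q.min() if len(q) else None,q.max() if len(q) else None)
print("tray corners",[pt((.4925+v[0],-.28+v[1],.011)) for v in [R@np.array(l) for l in((.086,.071),(.086,-.071),(-.086,.071))]])
E
```

```text
nest rim [array([573., 235.]), array([674., 217.]), array([693., 313.]), array([591., 331.])]
box top [array([628., 241.]), array([710., 227.]), array([726., 304.]), array([643., 318.])]
230 None None
238 621 656
246 600 627
254 None None
262 None None
270 None None
278 None None
286 None None
294 None None
302 619 665
310 620 662
318 None None
tray corners [array([443., 103.]), array([658.,  67.]), array([493., 368.])]
```

```bash
python3 -m jog '{"xyz":[[10,0.8,-1],[12,0,0],[7,0,0],[3,0,0],[0,0,0],[0,0,0]],"twist":[[0,0,0],[0,0,0],[0,0,0],[0,0,0],[0,0,0],[0,0,0]],"hand":[40,40,40,40,40,40]}'
python3 st.py .46 -.314 .0245
```

```text
time_s: 37.7
tcp_pos: [0.4601, -0.3151, 0.0294]
orientation: [2.999, 1.561, -3.092]
ft_force: [-0.4, -0.5, 0.1]
opening: 0.581
t 37.70 tcp [ 0.4601 -0.3151  0.0294] jaw deg 101.0 tilt 0.54 q [-0.717   0.1925 -0.1476  1.2375 -0.0066 -0.9093] open mm 49.6 F [-0.4211 -0.4881  0.0725]
shift [4.9339 1.1317 0.133 ]
```

```bash
python3 -m jog '{"xyz":[[2.5,0.5,0],[1.2,0,0],[0,0,0],[0,0,0]],"twist":[[0,0,0],[0,0,0],[0,0,0],[0,0,0]],"hand":[40,40,40,40]}'
python3 -m jog '{"xyz":[[0.8,0,0],[0,0,0],[0,0,0]],"twist":[[0,0,0],[0,0,0],[0,0,0]],"hand":[40,40,40]}'
python3 -m jog '{"xyz":[[0.8,0,0],[0,0,0],[0,0,0]],"twist":[[0,0,0],[0,0,0],[0,0,0]],"hand":[40,40,40]}'
```

```text
time_s: 38.1
tcp_pos: [0.46, -0.3146, 0.0258]
orientation: [3.01, 1.561, -3.081]
ft_force: [-0.5, -0.1, -1.1]
opening: 0.581
time_s: 38.4
tcp_pos: [0.46, -0.3146, 0.0249]
orientation: [3.0, 1.561, -3.09]
ft_force: [-0.4, 0.9, -0.9]
opening: 0.584
time_s: 38.7
tcp_pos: [0.4601, -0.3147, 0.0243]
orientation: [3.03, 1.562, -3.061]
ft_force: [-0.7, -0.6, 0.2]
opening: 0.583
```

```bash
python3 -m jog '{"xyz":[[0.8,0,0],[0,0,0],[0,0,0]],"twist":[[0,0,0],[0,0,0],[0,0,0]],"hand":[40,40,40]}'
python3 -m jog '{"xyz":[[0.7,0,0],[0,0,0],[0,0,0]],"twist":[[0,0,0],[0,0,0],[0,0,0]],"hand":[40,40,40]}'
```

```text
time_s: 39.0
tcp_pos: [0.4601, -0.3147, 0.0243]
orientation: [3.047, 1.562, -3.044]
ft_force: [-1.9, 1.6, 5.7]
opening: 0.583
time_s: 39.3
tcp_pos: [0.4601, -0.3147, 0.0243]
orientation: [3.065, 1.562, -3.026]
ft_force: [-2.8, 2.2, 7.6]
opening: 0.582
```

```bash
python3 -m jog '{"xyz":[[0,0,0],[0,0,0],[0,0,0],[0,0,0],[-8,0,0],[-20,0,0],[-40,0,0],[-40,0,0],[-30,0,0],[0,-11,-32],[0,-11,-32],[0,-11,-32],[0,-11,-32],[0,-11,-32],[0,-11,-32],[0,-11,-32],[0,-11,-32],[0,0,0],[0,0,0]],"twist":[[0,0,0],[0,0,0],[0,0,0],[0,0,0],[0,0,0],[0,0,0],[0,0,0],[0,0,0],[0,0,0],[0,0,0],[0,0,0],[0,0,0],[0,0,0],[0,0,0],[0,0,0],[0,0,0],[0,0,0],[0,0,0],[0,0,0]],"hand":[62,62,62,62,62,62,62,62,62,62,62,62,62,62,62,62,62,62,62]}'
python3 - <<'E'
from geo import *
a=ctrl.get_image("side")[:,:,::-1]; t=ctrl.get_image("top")[:,:,::-1]
f=lambda i,w,h:cv2.convertScaleAbs(cv2.resize(i,(w,h),interpolation=cv2.INTER_CUBIC),alpha=1.3)
row1=f(t[160:290,140:440],800,347)
row2=np.hstack([f(a[280:380,150:300],375,250),f(a[120:220,270:440],425,250)])
cv2.imwrite("pics/final.png",np.vstack([row1,row2]))
E
python3 st.py
```

```text
time_s: 41.2
tcp_pos: [0.2264, -0.4502, 0.1634]
orientation: [3.031, 1.562, -3.062]
ft_force: [0.2, 0.1, -0.1]
opening: 0.725
t 41.30 tcp [ 0.2274 -0.4495  0.1632] jaw deg 101.1 tilt 0.51 q [-1.2302 -0.0083 -0.0931  1.4885 -0.0086 -1.4232] open mm 62.0 F [1.0556 0.4413 0.1641]
```

View pics/final.png

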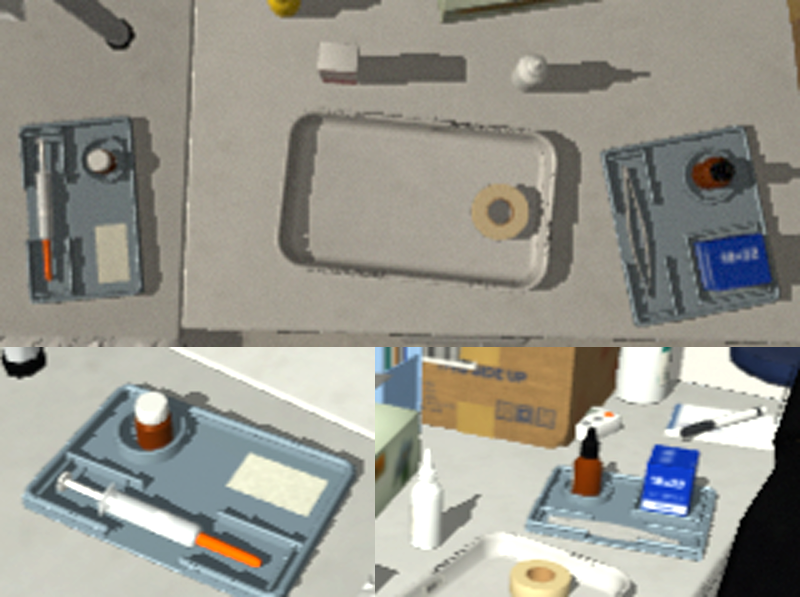

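The final picture shows the syringe in the tap tray's trough, with its cap at (48,258), and the vial upright in its cup at (102,160). In the skin tray the forceps lie in the trough at (640,225), the oil bottle stands in its cup at (713,172), and the box stands square in its nest at (733,262). The carton, dropper and tape roll are where they started.

```bash
python3 -c "
from station import ctrl
print(ctrl.sign_off())"
```

```text
the job is handed in; nothing more can be done
None
```

Both kits are made up and handed in at about 41 s of robot time, in the order you listed: syringe, vial, forceps, oil bottle, box of cover glasses.

- **Final views (top and side):** The syringe and forceps lie inside their troughs. The vial and oil bottle stand upright in their cups, and the box stands square in its nest. The arm was well clear of everything.
- **Glass things:** All three were lowered until I felt floor contact before release: about 2 N for the vial, 6 N for the oil bottle and 8 N for the box.
- **Syringe and forceps:** Neither showed a force rise before I let go. Each may have settled the last 1–3 mm.
- **Spare stock:** The tape roll, white dropper bottle and slim carton look unmoved. For the carton I compared pixel positions before and after, and it agreed within about 2 px. I checked the other two by eye only.
- **Disagreement:** The two cameras put the cups and the nest 2–4 mm apart. I aimed between them, well inside the pockets' clearance.

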